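# Press a coin-cell carrier home behind the lip of a test station

### The job

Pick up the grey carrier that has the coin cell in it, slide its narrow end in behind the lip of the test station against the hidden spring contact until its shoulders come up to the two posts, and finish still gripping it and pressing it home so that a reading can be taken. Do not let go: the spring would push it out again. Leave the empty carrier, the bottle and the jar where they are.

Things in the scene. Friction and masses are not known exactly. Their poses are not given: they have to be found in the camera images.
- carrier: grey plastic carrier WITH a bare-metal coin cell (20 mm disc) in its narrow end, 80 to 170 g. A T from above: wide body 44 (x) by 60 (y), 8 mm thick, x from -22 to +22 mm; narrow tongue 40 wide, 8 thick, x from +22 to +64 mm; the steps at x = +22 mm are its shoulders. Origin: underside, below the middle of the grip rib; x along the tongue to its nose, z up. Starts flat on the bench (z = 0)
- carrier_rib (a point): centre of the top edge of the loaded carrier's grip rib, 38 mm above its origin. The upright rib is 40 mm long along the carrier's x, 12 mm thick across y, and rises from 8 to 38 mm above the underside. Axes as the carrier's
- carrier_nose (a point): middle of the front edge of the loaded carrier's tongue, 64 mm ahead (+x) of the carrier's origin and 4 mm above its underside; the cell stands at most 0.6 mm above the tongue's top; axes as the carrier's
- spare: the empty carrier: same shape, size and material, but its round pocket, with a black floor, is empty (no cell); origin and axes as for the loaded carrier. Leave it where it is
- station: test station, fixed to the bench: dark steel deck 170 (x) by 84 (y), top 14 mm above the bench. On its +x half an aluminium lip (5 mm plate 26 to 31 mm above the bench, x +10 to +75, 78 wide) over two posts; two terminals on it at x = +60 reach 43 mm. Origin: centre of the underside, at bench height; +x is the way a carrier is pushed in, z up
- station_mouth (a point): middle of the opening under the lip, on the deck: at x = +10 mm, y = 0, z = +14 mm of the station, between the front faces of the two posts. The opening is 48 mm wide (y), 12 mm high, open towards -x; the posts are 15 mm wide. Axes as the station's
- station_home (a point): where the carrier's origin is when the carrier is home: flat on the deck, tongue under the lip, shoulders against the posts (a rigid stop), carrier's x along the station's x. At x = -12 mm, y = 0, z = +14 mm of the station. Axes as the station's
- contact (a joint): travel of the sprung contact plate behind the lip, in m: 0 at rest, growing as it is pushed in. At rest its face is at x = +45 mm of the station: the nose meets it 7 mm before the carrier is home, and it reads 0.007 with the carrier home. It pushes back with about 3 N at first and 1 N more per mm, 10 N at home
- bottle: small capped glass bottle, 56 mm diameter, 95 mm high, standing on the bench; origin at the centre of its underside; leave it
- jar: low white plastic jar, 60 mm diameter, 55 mm high, standing on the bench; origin at the centre of its underside; leave it
Mind the look-alikes: they are no part of the job. What is shaped like the carrier but yellow is not meant.

How it is judged:
By the outcome, as a careful person would: the job done as asked, in the order asked, and still so for the second after the job is handed in, while the arm keeps its last pose, push and grip.
It also fails if it takes over 42 s, if anything falls off the work surface, if the arm or the gripper's body presses on something with over 40 N, if the wrist force passes 120 N, or if a joint passes its speed limit or range.

### The arm

A 6-joint arm with a two-finger parallel gripper is mounted at the origin on the work surface. World frame = base frame: x ahead of the robot, y to its left, z up, the work surface at z = 0. Lengths are in mm, angles in degrees, forces in N, time in s.
With the tool pointing down it reaches from about 300 to 850 mm from the base axis. Payload 4.2 kg.
Tool frame: the origin (TCP) lies between the finger pads; the fingertips stand tip_reach ahead of it and the grasp point (between the pads) is the TCP (tip_reach is the distance from the TCP to the fingertips, in mm); x points along the fingers, z is the direction in which the jaws open and shut, and the axes are right-handed (so a half turn about x gives the same grasp; the last joint's range is limited). The gripper opens to 91 mm and grips with 3 to 60 N. Pads are 32 mm wide; open, the fingers measure 118 mm over their backs; the gripper's body (76 mm by 178 mm) begins 60 mm behind the grasp point.
Start: joints at [71.448, 18.312, 89.639, -0, 72.044, -1.146], TCP at [172.012, 548.683, 232.976] pointing down, gripper open.
Joint ranges: [-177.97, 177.97], [-48.28, 115.42], [12.27, 149.76], [-77.06, 257.06], [2.81, 150.46], [-146.56, 146.56]. Speed limits (degrees/s): [147.25, 147.25, 180, 180, 180, 180].

### API

Orientations are given as [roll, pitch, yaw] about the fixed x, y, z axes, in that order (R = Rz(yaw) Ry(pitch) Rx(roll)).
In Python, from station import read_state, grab_frame, camera_params, close_job, tip_reach gives the robot as it stands.
- The arm moves only by the tool carry_out, never from a script. Its argument "motion" is a list of rows, each a list of 7 numbers: the shift along the tool's x, y, z in mm, then the turn, a rotation vector about the tool's x, y, z in degrees, then the finger opening in mm, from 0 to 91.2. A call has 1 to 12 rows; each row shifts and turns the pose as measured when the row begins, along the tool's axes as they then stand; what a row does not reach is not made up. A row lasts 1/8 s, in which the tool goes at most 62.5 mm and 10.7 degrees, less where a joint would pass 70% of its speed; a pose out of reach is approached as far as the arm can. A call with a gripper value outside its range is refused whole. The fingers move at their own pace and stop on an object; the grip force is fixed at half the most. Time passes only in rows, so rows that do not move let the fingers close. It gives the time, the measured TCP pose, the force and the opening at its end, in the units of the state.
- read_state(): the state, without advancing time (a new reading comes with each control period).
- grab_frame(name): name is "scene" or "top" or "wrist"; returns the picture (420x560x3 uint8, red, green, blue); there is no depth.
- camera_params(name): a dict with "K" (3x3 intrinsics, pixels), "R" (3x3) and "t" (3): a world point X has camera coordinates R X + t; the wrist camera has in their place "T_tool_cam" (4x4, takes a point from camera to tool coordinates, whose origin is the TCP and whose axes are the tool frame's). Camera axes: x right, y down, z forward; pixel columns grow to the right and rows downward; lengths in mm; the calibration is good to about 2 mm. A picture is of the moment at which its call begins: read the wrist's pose just before it. camera_params takes no time and is no camera call.
- close_job(): hands the job in, once; it reports no verdict.
The state is a dict: "time_s": time; "joints": joint angles; "joint_vel": joint speeds; "effort": joint torques, N m; "tcp_pos": TCP position; "eef_rot": TCP orientation; "contact_force": force on the tool from outside, world axes, zero at the start; "torque": the same for the moment, N m; "finger_gap": finger opening in mm.
Only numpy, scipy, OpenCV 4.12 (cv2) and the standard library are available. Lean on these libraries where they do the work, as an engineer would, in place of code of your own. Each camera call takes 0.05 s, during which the arm holds its last target. There are 200 camera calls.

## Working session

There is one attempt and no reset: what is moved stays moved. The work goes in short steps, Python scripts to look and compute and a tool call to move; the robot and the scene stay as the last step left them, time stands still between calls to the robot, and variables do not carry over. Pictures are saved under pics/ and viewed, about 8 in all and at most 12, crops included, and the job is handed in when it is done.

Besides the shell and the picture viewer there is one more tool, called after ">>>" as a command line: name --pt "numbers of a row" for each row, then --argument value for the rest. carry_out: Moves the arm, as the interface text tells. Its arguments: {"type":"object","properties":{"motion":{"type":"array"}},"required":["motion"]}

```bash
mkdir -p pics; python3 - <<'E'
from station import *
import cv2,numpy as np
print(read_state()); print(tip_reach if not callable(tip_reach) else tip_reach())
for n in("scene","top","wrist"):
    f=grab_frame(n); cv2.imwrite(f"pics/{n}0.png",f[:,:,::-1])
    print(n,camera_params(n))
E
```

```text
{'time_s': 0.0, 'joints': array([ 7.14472484e+01,  1.83519086e+01,  8.97062269e+01, -1.86899518e-03,
        7.20430167e+01, -1.14558879e+00]), 'joint_vel': array([-0.08640125,  0.05326619,  0.03732478, -0.07747705, -0.03142633,
       -0.0804196 ]), 'effort': array([-6.54710075e-04, -4.12457263e+01, -2.31964964e+01,  7.26789027e-02,
        4.58249613e-02, -1.39063100e-04]), 'tcp_pos': array([171.8741479 , 548.22274013, 232.11877824]), 'eef_rot': array([ 179.8608188 ,   89.89883219, -107.54576619]), 'contact_force': array([ 0.18843661,  0.0505749 , -0.26565171]), 'torque': array([-0.03073467, -0.01111312,  0.00314508]), 'finger_gap': 91.31158746181568}
19.0
scene {'K': array([[415.19399183,   0.        , 279.2749709 ],
       [  0.        , 415.19399183, 210.29887622],
       [  0.        ,   0.        ,   1.        ]]), 'R': array([[ 0.28855204,  0.95727503, -0.01903246],
       [ 0.56283909, -0.18567071, -0.80544307],
       [-0.77456432,  0.22170002, -0.59236747]]), 't': array([-202.53713392, -251.416344  , 1260.47713349])}
top {'K': array([[493.27637182,   0.        , 285.11927745],
       [  0.        , 493.27637182, 210.03903924],
       [  0.        ,   0.        ,   1.        ]]), 'R': array([[-0.02207642, -0.99975376,  0.00224562],
       [-0.9964522 ,  0.02182094, -0.08128264],
       [ 0.08121363, -0.00403208, -0.99668856]]), 't': array([  53.30778978,  577.96054442, 1255.7803507 ])}
wrist {'K': array([[295.00923998,   0.        , 281.23941442],
       [  0.        , 295.00923998, 209.747947  ],
       [  0.        ,   0.        ,   1.        ]]), 'T_tool_cam': array([[-3.42057639e-04, -2.60045880e-01,  9.65596201e-01,
        -1.51706711e+02],
       [-4.60414669e-04, -9.65596114e-01, -2.60046020e-01,
         7.14773827e+01],
       [ 9.99999836e-01, -5.33525383e-04,  2.10560589e-04,
         4.97245819e-01],
       [ 0.00000000e+00,  0.00000000e+00,  0.00000000e+00,
         1.00000000e+00]])}
```

View pics/top0.png

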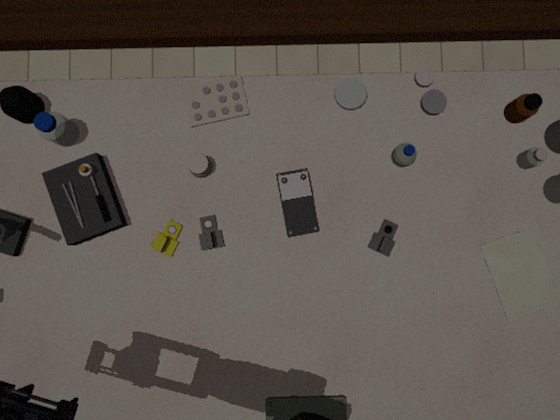

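View pics/scene0.png

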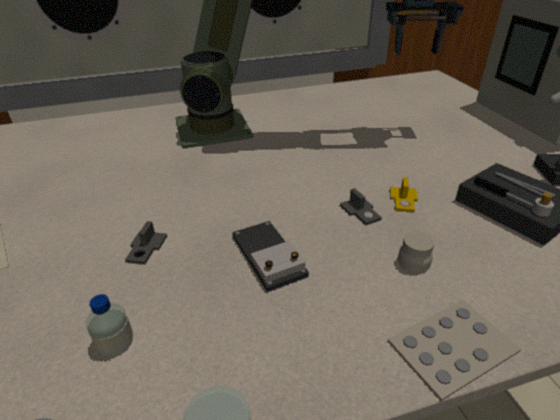

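Top view candidates: a grey carrier at (210,232) with a pale disc, a grey carrier at (384,237) with a black pocket, and a yellow look-alike at (168,238). I choose (210,232) and check it in a close crop.

```bash
cat > h.py <<'E'
import numpy as np,cv2
from station import *
from scipy.spatial.transform import Rotation as Ro
def cast(cam,uv,z):
    p=camera_params(cam) if isinstance(cam,str) else cam
    uv=np.atleast_2d(uv).astype(float); d=np.c_[uv,np.ones(len(uv))]@np.linalg.inv(p['K']).T@p['R']
    c=-p['R'].T@p['t']; return c+d*((z-c[2])/d[:,2])[:,None]
def proj(cam,X):
    p=camera_params(cam) if isinstance(cam,str) else cam
    q=(np.atleast_2d(X)@p['R'].T+p['t'])@p['K'].T; return q[:,:2]/q[:,2:]
def wristcam():
    s=read_state(); p=camera_params('wrist'); f=grab_frame('wrist')
    Rt=Ro.from_euler('xyz',s['eef_rot'],degrees=True).as_matrix(); T=p['T_tool_cam']
    Rc=Rt@T[:3,:3]; c=s['tcp_pos']+Rt@T[:3,3]
    return f,dict(K=p['K'],R=Rc.T,t=-Rc.T@c)
E
python3 - <<'E'
from h import *
f=cv2.imread('pics/top0.png')
a=f[205:260,185:240];b=f[205:260,360:415];c=f[160:245,265:330]
o=np.hstack([cv2.resize(x,s,interpolation=cv2.INTER_CUBIC) for x,s in((a,(275,275)),(b,(275,275)))])
o2=cv2.resize(c,(240,314),interpolation=cv2.INTER_CUBIC)
W=np.zeros((320,795,3),np.uint8);W[:275,:550]=o;W[:314,553:793]=o2
W=cv2.convertScaleAbs(W,alpha=1.8);cv2.imwrite('pics/crop1.png',W)
print(cast('top',[[210,232],[384,237],[298,203],[300,212],[202,166],[404,155]],8))
E
```

```text
[[ 526.96072478  238.14606696    8.        ]
 [ 503.89112113 -216.36144561    8.        ]
 [ 598.06790962    6.27297597    8.        ]
 [ 574.23659317    1.59966188    8.        ]
 [ 701.81936778  257.58585435    8.        ]
 [ 719.67852072 -277.71071702    8.        ]]
```

View pics/crop1.png

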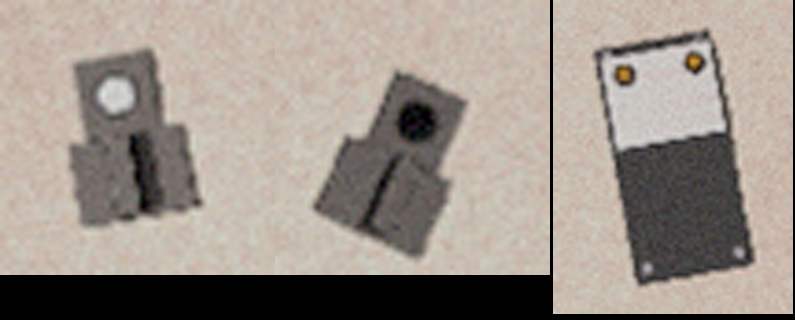

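The crop confirms it: the left carrier at top (210,232) holds the bright cell, and the right one has a black empty pocket. The station's mouth faces down in the image, towards the robot. Next I take coarse poses from the corners.

```bash
python3 - <<'E'
from h import *
C=np.array([[70,147],[187,125],[200,205],[82,225],[75,63],[153,49],[116,95]])/5+[185,205]-.4
X=cast('top',C,8)[:,:2];print(X.round(1))
R=np.array([[22,30],[22,-30],[-22,-30],[-22,30],[64,20],[64,-20],[49,0]])
def fit(P,Q):
    pc,qc=P.mean(0),Q.mean(0);U,S,V=np.linalg.svd((P-pc).T@(Q-qc));M=V.T@U.T
    t=qc-M@pc;print('origin',t,'yaw',np.degrees(np.arctan2(M[1,0],M[0,0])),'res',np.linalg.norm(P@M.T+t-Q,axis=1).round(1))
fit(R[:6],X[:6])
S=np.array([[85,283],[199,262],[44,52],[155,32],[64,150],[174,133]])/3.69+[265,160]-.4
z=[14,14,14,14,31,31];Y=np.vstack([cast('top',s,k) for s,k in zip(S,z)])[:,:2];print(Y.round(1))
fit(np.array([[-85,42],[-85,-42],[85,42],[85,-42],[10,39],[10,-39]]),Y)
s=read_state();print(s['tcp_pos'],Ro.from_euler('xyz',s['eef_rot'],degrees=True).as_matrix().round(3))
E
```

```text
[[522.4 268. ]
 [532.5 206.7]
 [490.7 200.4]
 [481.6 262. ]
 [566.3 265. ]
 [572.8 224.1]
 [549.1 243.7]]
origin [506.6512986  234.36955214] yaw 8.996049370447455 res [1.4 1.6 1.4 2.  1.  0.6]
[[511.1  35.5]
 [524.1 -45.2]
 [676.1  61. ]
 [688.8 -18.4]
 [603.9  48.3]
 [614.2 -29. ]]
origin [599.74047537   8.16882571] yaw 8.925278899979668 res [2.1 2.2 2.1 2.3 0.3 1.5]
[171.88850299 548.33159093 232.3315654 ] [[-0.    -0.954  0.299]
 [-0.001  0.299  0.954]
 [-1.     0.    -0.001]]
```

>>> carry_out --pt "0 0 0 -8.8 0 0 60" --pt "0 0 0 -8.8 0 0 60" --pt "0 0 0 -8.8 0 0 60" --pt "8 -31 -40 0 0 0 60" --pt "8 -31 -40 0 0 0 60" --pt "8 -31 -40 0 0 0 60" --pt "8 -31 -40 0 0 0 60" --pt "8 -31 -40 0 0 0 60" --pt "8 -31 -40 0 0 0 60" --pt "8 -31 -40 0 0 0 60" --pt "8 -31 -40 0 0 0 60" --pt "8 -31 -40 0 0 0 60"

```text
time_s: 1.65
tcp_pos: [516.5, 234.8, 155.8]
eef_rot: [132.7, 89.8, -127.0]
contact_force: [-0.3, 0.9, 0.0]
finger_gap: 59.9
```

```bash
python3 - <<'E'
from h import *
import pickle
f,p=wristcam();cv2.imwrite('pics/w1.png',f[:,:,::-1]);pickle.dump(p,open('w1.pkl','wb'))
s=read_state();print(s['tcp_pos'],s['eef_rot'],s['time_s'])
print(proj(p,[[506.7,234.4,8]]))
E
```

```text
[520.70739316 230.61836895 154.64482948] [-179.9470173    89.62488967  -79.7646121 ] 1.7
[[283.17997469 192.39647195]]
```

View pics/w1.png

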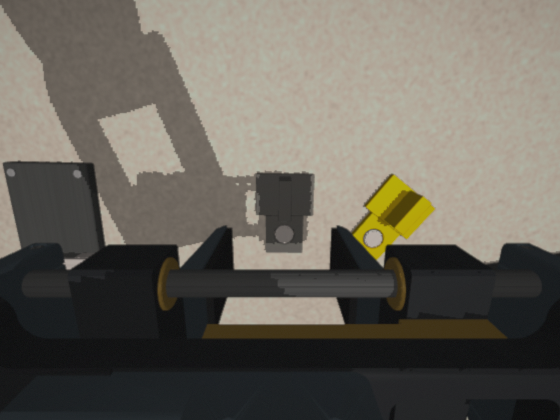

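The wrist view shows the loaded carrier at about (285,205), with its cell at (284,235). The yellow one is at (395,210) and the station at (53,205). I enlarge it to pick corners.

```bash
python3 - <<'E'
from h import *
f=cv2.imread('pics/w1.png');a=cv2.resize(f[160:260,235:335],(600,600),interpolation=cv2.INTER_CUBIC)
cv2.imwrite('pics/c2.png',cv2.convertScaleAbs(a,alpha=2.2))
E
```

```text
(no output)
```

View pics/c2.png

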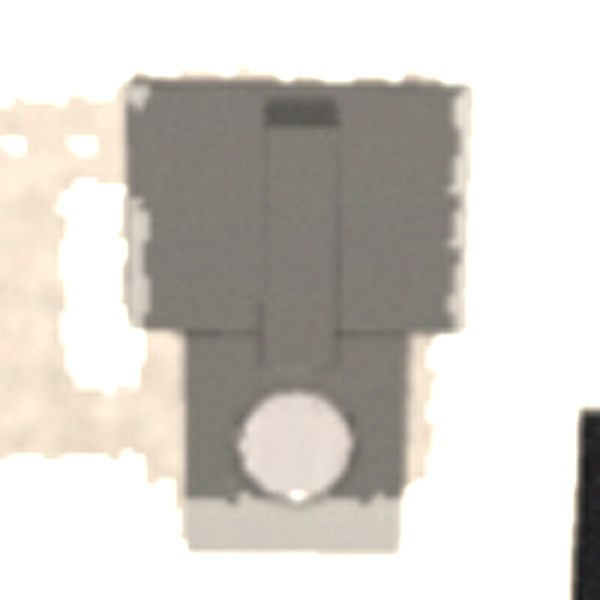

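```bash
cat >> h.py <<'E'
def fit(P,Q):
    pc,qc=P.mean(0),Q.mean(0);U,S,V=np.linalg.svd((P-pc).T@(Q-qc));M=V.T@U.T
    t=qc-M@pc;print('origin',t.round(1),'yaw',np.degrees(np.arctan2(M[1,0],M[0,0])).round(2),'res',np.linalg.norm(P@M.T+t-Q,axis=1).round(1));return t
E
python3 - <<'E'
from h import *
import pickle
p=pickle.load(open('w1.pkl','rb'))
g=lambda c:np.array(c)/6+[235,160]-.4
A=cast(p,g([[135,87],[468,88],[135,328],[461,328],[188,551],[398,551],[297,444]]),8)
B=cast(p,g([[265,125],[338,125],[262,365],[338,365]]),38)
print(A.round(1),B.round(1))
PA=np.array([[-22,-30],[-22,30],[22,-30],[22,30],[64,-20],[64,20],[50,0]]);PB=np.array([[-20,-6],[-20,6],[20,-6],[20,6]])
fit(PA[:6],A[:6,:2]);fit(PB,B[:,:2])
q=g([[0,0]]);S=cast(p,[[6,164],[94,163],[11,173],[78,174]],14);print(S.round(1))
t=np.array(fit(PB,B[:,:2]))
s=read_state();R=Ro.from_euler('xyz',s['eef_rot'],degrees=True).as_matrix()
print(s['tcp_pos'],s['eef_rot'],R.round(3),'shift',R.T@(np.array([t[0],t[1],29])-s['tcp_pos']))
E
```

```text
[[492.8 204.8   8. ]
 [482.8 260.5   8. ]
 [534.8 211.6   8. ]
 [524.5 268.    8. ]
 [574.7 227.7   8. ]
 [567.9 265.3   8. ]
 [550.9 243.5   8. ]] [[490.4 227.2  38. ]
 [488.4 238.2  38. ]
 [528.4 233.5  38. ]
 [526.2 245.4  38. ]]
origin [508.5 236. ] yaw 9.73 res [2.2 1.7 1.5 1.5 0.6 1.3]
origin [508.3 236.1] yaw 10.14 res [0.9 0.8 0.7 0.8]
[[526.5 -41.4  14. ]
 [509.9  44.6  14. ]
 [534.8 -37.   14. ]
 [523.8  29.   14. ]]
origin [508.3 236.1] yaw 10.14 res [0.9 0.8 0.7 0.8]
[520.70739316 230.61836895 154.64482948] [-179.9470173    89.62488967  -79.7646121 ] [[ 0.001 -0.984 -0.177]
 [-0.006 -0.177  0.984]
 [-1.    -0.    -0.007]] shift [125.59271982  11.23623688   8.36022207]
```

>>> carry_out --pt "20 5.6 4.2 0 0 0 60" --pt "20 5.6 4.2 0 0 0 60" --pt "20 0 0 0 0 0 60" --pt "20 0 0 0 0 0 60" --pt "0 0 0 0 0 0 60" --pt "0 0 0 0 0 0 60"

```text
time_s: 2.45
tcp_pos: [509.0, 234.8, 71.5]
eef_rot: [166.8, 89.6, -93.3]
contact_force: [-0.6, -0.5, 0.1]
finger_gap: 59.9
```

```bash
python3 - <<'E'
from h import *
s=read_state();R=Ro.from_euler('xyz',s['eef_rot'],degrees=True).as_matrix()
print(s['tcp_pos'],s['eef_rot'],R.round(3),'shift',R.T@(np.array([508.4,236.1,29])-s['tcp_pos']))
E
```

```text
[508.95403338 234.76540779  71.49667269] [166.80286991  89.594174   -93.3165128 ] [[-0.    -0.985 -0.172]
 [-0.007 -0.172  0.985]
 [-1.     0.002 -0.007]] shift [42.4863967   0.24809336  1.70288691]
```

>>> carry_out --pt "14 0 1.7 0 0.3 0 60" --pt "14 0 0 0 0 0 60" --pt "13 0 0 0 0 0 60" --pt "1 0 0 0 0 0 60" --pt "0 0 0 0 0 0 30" --pt "0 0 0 0 0 0 0" --pt "0 0 0 0 0 0 0" --pt "0 0 0 0 0 0 0" --pt "0 0 0 0 0 0 0"

```text
time_s: 3.58
tcp_pos: [510.0, 236.7, 28.7]
eef_rot: [-168.5, 89.3, -68.6]
contact_force: [-0.3, 0.4, -0.4]
finger_gap: 13.0
```

```bash
python3 - <<'E'
from h import *
s=read_state();R=Ro.from_euler('xyz',s['eef_rot'],degrees=True).as_matrix()
print(s['tcp_pos'],s['finger_gap'],s['contact_force'],R.round(3))
# coarse station, yaw 10 from top recheck
f=grab_frame('top');cv2.imwrite('pics/top1.png',f[:,:,::-1])
x=cv2.resize(f[150:250,250:350,::-1],(600,600),interpolation=cv2.INTER_CUBIC)
cv2.imwrite('pics/c3.png',cv2.convertScaleAbs(x,alpha=1.8))
E
```

```text
[509.98586151 236.72709258  28.68270307] 13.018569845519862 [-0.25388411  0.43640857 -0.36061098] [[ 0.004 -0.985 -0.172]
 [-0.011 -0.172  0.985]
 [-1.    -0.002 -0.012]]
```

View pics/c3.png

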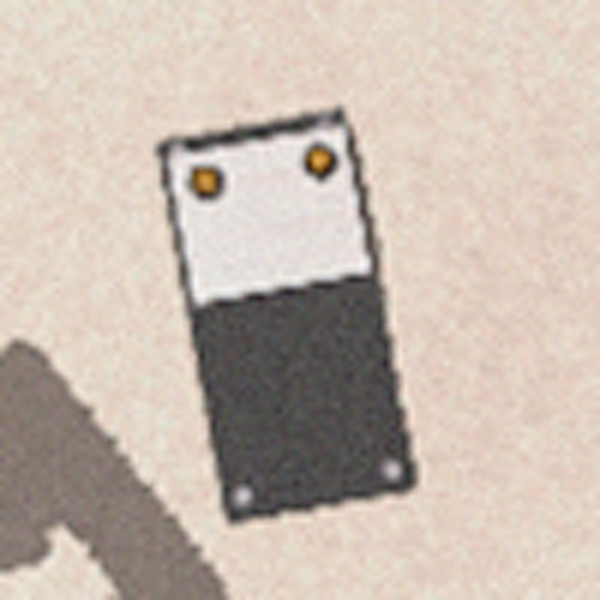

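>>> carry_out --pt "-20 0 0 0 0 0 0" --pt "-20 0 0 0 0 0 0" --pt "-20 0 0 0 0 0 0" --pt "0 0 0 0 0 0 0"

```text
time_s: 4.12
tcp_pos: [508.6, 236.9, 89.0]
eef_rot: [175.0, 89.3, -85.2]
contact_force: [0.2, -0.3, -1.6]
finger_gap: 11.9
```

```bash
python3 - <<'E'
from h import *
S=np.array([[230,521],[415,488],[160,150],[345,110],[195,305],[372,274]])/6+[250,150]-.4
Y=np.vstack([cast('top',s,k) for s,k in zip(S,[14,14,14,14,31,31])])[:,:2];print(Y.round(1))
t=fit(np.array([[-85,42],[-85,-42],[85,42],[85,-42],[10,39],[10,-39]]),Y)
s=read_state();R=Ro.from_euler('xyz',s['eef_rot'],degrees=True).as_matrix()
print(s['tcp_pos'],s['finger_gap'],s['contact_force'],R.round(3))
a=np.radians(10);u=np.array([np.cos(a),np.sin(a)])
g=t-85*u;print('target',g,'shift',R.T@(np.array([g[0],g[1],90])-s['tcp_pos']))
E
```

```text
[[510.7  34.8]
 [523.3 -45.8]
 [673.7  61.7]
 [689.6 -19.7]
 [603.4  47.9]
 [615.2 -28.7]]
origin [599.4   7.8] yaw 9.28 res [2.2 1.8 3.  0.4 0.5 0.5]
[508.55237008 236.94789645  89.03112233] 11.881823974864707 [ 0.22259431 -0.29152376 -1.55201709] [[ 0.001 -0.985 -0.172]
 [-0.012 -0.172  0.985]
 [-1.     0.001 -0.012]]
target [515.65662514  -6.94109263] shift [   2.03029977   34.83854509 -241.48582116]
```

>>> carry_out --pt "0 7 -40 0 0 0 0" --pt "0 7 -40 0 0 0 0" --pt "0 7 -40 0 0 0 0" --pt "0 7 -40 0 0 0 0" --pt "0 4 -40 0 0 0 0" --pt "0 3 -41 0 0 0 0" --pt "0 0 0 0 0 0 0" --pt "0 0 0 0 0 0 0"

```text
time_s: 5.12
tcp_pos: [511.0, -13.3, 83.7]
eef_rot: [128.4, 89.0, -131.7]
contact_force: [0.0, 0.2, -1.0]
finger_gap: 11.6
```

```bash
python3 - <<'E'
from h import *
import pickle
f,p=wristcam();pickle.dump(p,open('w2.pkl','wb'));cv2.imwrite('pics/w2.png',f[:,:,::-1])
g=grab_frame('top')[:,:,::-1];cv2.imwrite('pics/top2.png',g)
s=read_state();R=Ro.from_euler('xyz',s['eef_rot'],degrees=True).as_matrix()
print(s['tcp_pos'],s['finger_gap'],s['contact_force'],R.round(3))
sc=grab_frame('scene')[:,:,::-1];cv2.imwrite('pics/s2.png',sc)
W=np.zeros((600,800,3),np.uint8);W[:420,:400]=cv2.convertScaleAbs(f[:,80:480,::-1],alpha=1.8)
W[:400,400:]=cv2.convertScaleAbs(cv2.resize(sc[200:300,210:310],(400,400),interpolation=cv2.INTER_CUBIC),alpha=1.8)
cv2.imwrite('pics/c4.png',W[:420])
E
```

```text
[511.15240068 -12.80432366  83.91522109] 11.763918009185367 [ 0.54406223  0.75206982 -1.32429892] [[-0.011 -0.985 -0.175]
 [-0.013 -0.175  0.985]
 [-1.     0.013 -0.011]]
```

View pics/c4.png

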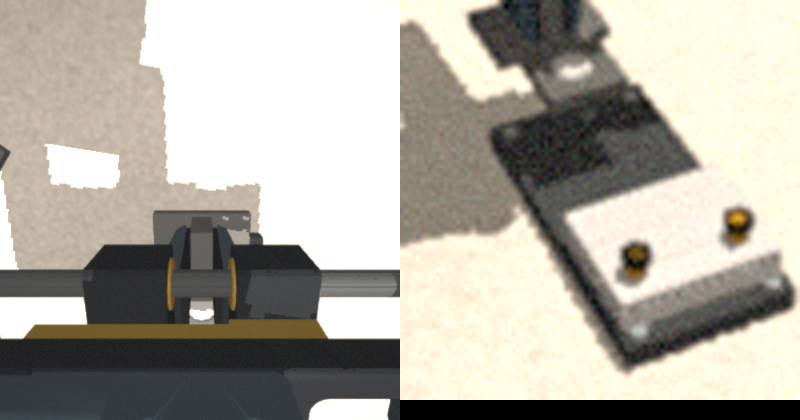

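The scene crop shows the carrier gripped level. Its cell is at crop (574,70), just short of the station, and the lip corners are at (567,210), (705,167), (780,252) and (633,303). The wrist view is blocked by the gripper, so I fit the lip and the held carrier in the same scene view.

```bash
python3 - <<'E'
from h import *
g=lambda c:(np.array(c)-[400,0])/4+[210,200]-.4
L=cast('scene',g([[567,210],[705,167],[780,252],[633,303]]),31)[:,:2];print(L.round(1))
t=fit(np.array([[10,-39],[10,39],[75,39],[75,-39]]),L)
D=cast('scene',g([[493,127],[640,88]]),14);print('deck near',D.round(1))
print('scene cell',cast('scene',g([[574,69]]),63.5),'nose',cast('scene',g([[548,102],[628,80]]),63))
s=read_state();print(s['tcp_pos'],'pred cell',s['tcp_pos'][:2]+49*np.array([.985,.175]))
print('cell pix',(proj('scene',[*(s['tcp_pos'][:2]+49*np.array([.985,.175])),63.5])-[210,200]+.4)*4+[400,0])
# top image
f=cv2.imread('pics/top2.png');x=cv2.resize(f[150:250,250:350],(600,600),interpolation=cv2.INTER_CUBIC)
cv2.imwrite('pics/c5.png',cv2.convertScaleAbs(x,alpha=1.8))
E
```

```text
[[617.6 -27.2]
 [608.5  41.7]
 [673.5  55.9]
 [683.8 -14.3]]
origin [603.9   6.9] yaw 9.6 res [3.8 5.5 2.9 4.8]
deck near [[527.2 -44.5  14. ]
 [519.5  34.4  14. ]]
scene cell [[557.33737567  -7.15834563  63.5       ]] nose [[577.53027788 -24.58873465  63.        ]
 [572.99838864  15.1496938   63.        ]]
[511.34803678 -12.64636094  84.11935825] pred cell [559.61303678  -4.07136094]
cell pix [[581.46401474  70.52635328]]
```

View pics/c5.png

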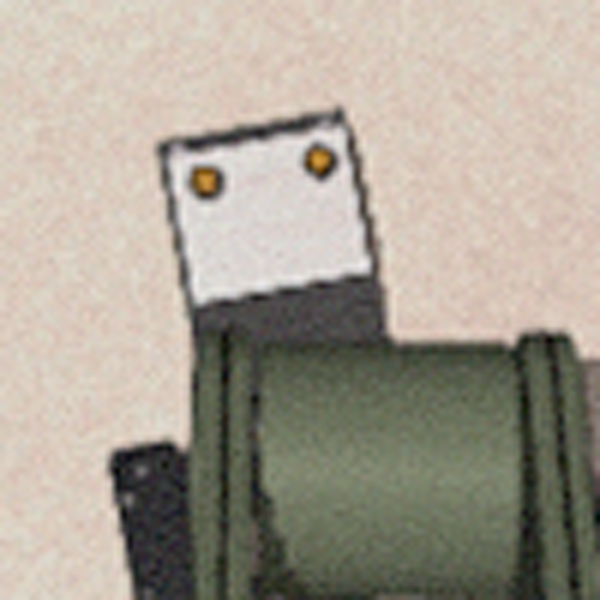

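>>> carry_out --pt "0 -13 3 0.5 -0.6 -0.7 0" --pt "0 -12 2.5 0 0 0 0" --pt "12 0 0 0 0 0 0" --pt "12 0 0 0 0 0 0" --pt "10 0 0 0 0 0 0" --pt "0 0 0 0 0 0 0" --pt "0 0 0 0 0 0 0"

```text
time_s: 6.15
tcp_pos: [536.2, -0.2, 46.4]
eef_rot: [69.4, 89.9, 169.1]
contact_force: [-0.5, 0.4, -1.1]
finger_gap: 12.0
```

```bash
python3 - <<'E'
from h import *
s=read_state();R=Ro.from_euler('xyz',s['eef_rot'],degrees=True).as_matrix()
print(s['tcp_pos'],s['finger_gap'],s['contact_force'],R.round(3))
sc=grab_frame('scene')[:,:,::-1];cv2.imwrite('pics/s3.png',sc)
cv2.imwrite('pics/c6.png',cv2.convertScaleAbs(cv2.resize(sc[205:295,220:310],(600,600),interpolation=cv2.INTER_CUBIC),alpha=1.8))
E
```

```text
[ 5.36217454e+02 -2.09008734e-01  4.64499979e+01] 11.99638455476321 [-0.53028099  0.35418765 -1.0590119 ] [[-0.002 -0.986 -0.169]
 [ 0.    -0.169  0.986]
 [-1.     0.001  0.001]]
```

View pics/c6.png

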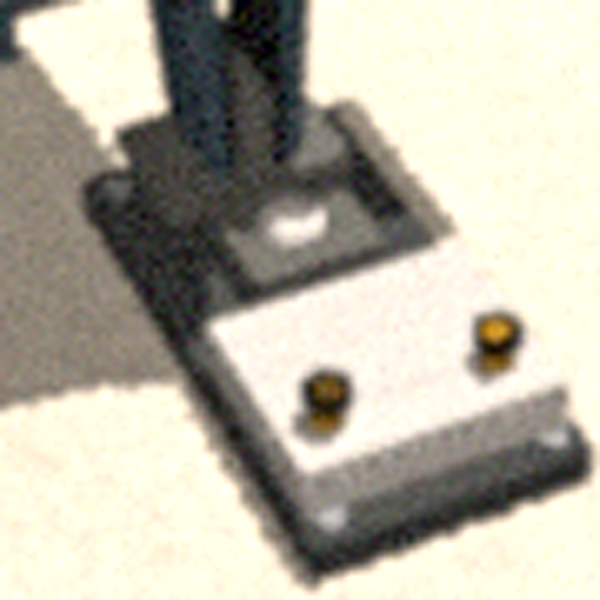

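```bash
python3 - <<'E'
from h import *
g=lambda c:np.array(c)/6.6667+[220,205]-.43
L=cast('scene',g([[207,322],[447,240],[567,385],[305,472]]),31)[:,:2];print(L.round(1))
P=np.array([[10,-39],[10,39],[75,39],[75,-39]]);t=fit(P,L)
c=cast('scene',g([[297,222]]),26)[0]; n=cast('scene',g([[248,280],[385,236]]),25.5)
D=cast('scene',g([[90,195],[345,103]]),14)
a=np.radians(9.7);M=np.array([[np.cos(a),np.sin(a)],[-np.sin(a),np.cos(a)]])
for q in(c,*n,*D): print((M@(q[:2]-t)).round(1))
s=read_state();print(c,'pred',s['tcp_pos'][:2]+50*np.array([.986,.169]))
E
```

```text
[[619.2 -29. ]
 [606.8  43.7]
 [672.8  56.1]
 [682.5 -18.4]]
origin [603.4   6.3] yaw 9.18 res [1.6 2.7 1.8 2.1]
[-22.8   4.4]
[ -6.8 -18.2]
[-5.9 24.3]
[-76.2 -39.7]
[-81.1  47.2]
[580.19895039   6.80684658  26.        ] pred [585.48305185   8.2198701 ]
```

>>> carry_out --pt "0 0 -3 0 0 0 0" --pt "1.5 0 0 0 0 0 0" --pt "1 0 0 0 0 0 0" --pt "0 0 0 0 0 0 0"

```text
time_s: 6.7
tcp_pos: [537.3, -3.6, 44.8]
eef_rot: [-81.8, 90.0, 17.9]
contact_force: [-0.2, -0.3, -1.9]
finger_gap: 12.1
```

>>> carry_out --pt "0.8 0 0 0 0 0 0" --pt "0 0 0 0 0 0 0"

```text
time_s: 6.95
tcp_pos: [537.3, -3.6, 44.1]
eef_rot: [-81.9, 90.0, 17.8]
contact_force: [-0.3, 0.5, -0.8]
finger_gap: 12.0
```

>>> carry_out --pt "0.8 0 0 0 0 0 0" --pt "0 0 0 0 0 0 0"

```text
time_s: 7.2
tcp_pos: [537.3, -3.5, 43.1]
eef_rot: [-80.8, 90.0, 18.9]
contact_force: [0.4, 0.3, -0.7]
finger_gap: 11.6
```

>>> carry_out --pt "0 -4 0 0 0 0 0" --pt "0 -4 0 0 0 0 0" --pt "0 -4 0 0 0 0 0" --pt "0 -4 0 0 0 0 0" --pt "0 -4 0 0 0 0 0" --pt "0 -4 0 0 0 0 0" --pt "0 0 0 0 0 0 0"

```text
time_s: 8.07
tcp_pos: [563.2, 0.9, 43.2]
eef_rot: [-88.6, 89.9, 11.1]
contact_force: [-0.0, 0.6, -1.9]
finger_gap: 11.9
```

```bash
python3 - <<'E'
from h import *
s=read_state();R=Ro.from_euler('xyz',s['eef_rot'],degrees=True).as_matrix()
print(s['tcp_pos'],s['finger_gap'],s['contact_force'],R.round(3))
sc=grab_frame('scene')[:,:,::-1];cv2.imwrite('pics/s4.png',sc)
cv2.imwrite('pics/c7.png',cv2.convertScaleAbs(cv2.resize(sc[205:295,220:310],(600,600),interpolation=cv2.INTER_CUBIC),alpha=2.2))
E
```

```text
[563.20185383   0.9064596   43.15888065] 11.89854961156456 [-0.0481274   0.64032551 -1.88847286] [[ 0.001 -0.986 -0.169]
 [ 0.    -0.169  0.986]
 [-1.    -0.001  0.   ]]
```

View pics/c7.png

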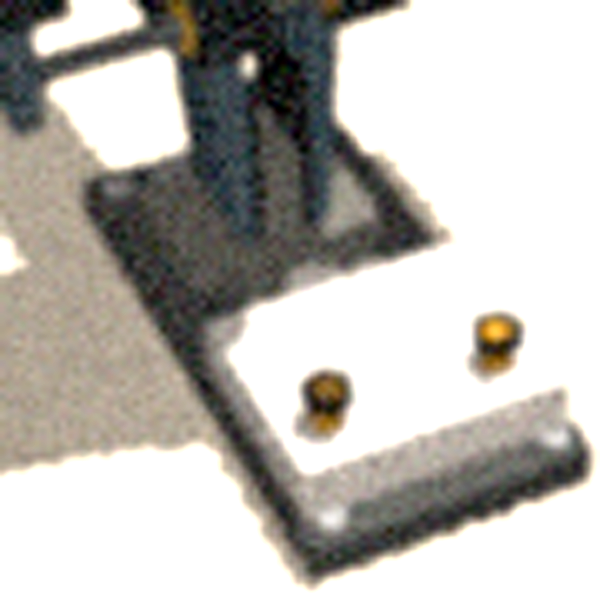

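The nose has gone under the lip with no contact force. I continue in small steps and watch the force.

>>> carry_out --pt "0 -3 0 0 0 0 0" --pt "0 -3 0 0 0 0 0" --pt "0 -3 0 0 0 0 0" --pt "0 -3 0 0 0 0 0"

```text
time_s: 8.62
tcp_pos: [575.1, 3.0, 43.1]
eef_rot: [-75.9, 90.0, 23.8]
contact_force: [-0.2, 0.6, -1.1]
finger_gap: 11.8
```

>>> carry_out --pt "0 -2 0 0 0 0 0" --pt "0 -2 0 0 0 0 0"

```text
time_s: 8.88
tcp_pos: [579.4, 3.8, 43.1]
eef_rot: [-72.8, 90.0, 27.0]
contact_force: [-1.1, -0.6, -2.2]
finger_gap: 11.6
```

>>> carry_out --pt "0 -2 0 0 0 0 0" --pt "0 -2 0 0 0 0 0"

```text
time_s: 9.12
tcp_pos: [583.6, 4.4, 43.1]
eef_rot: [-66.7, 90.0, 33.0]
contact_force: [0.1, -0.5, -1.5]
finger_gap: 11.7
```

>>> carry_out --pt "0 -2 0 0 0 0 0" --pt "0 0 0 0 0 0 0"

```text
time_s: 9.38
tcp_pos: [584.9, 4.7, 42.9]
eef_rot: [79.6, 89.9, 179.3]
contact_force: [-0.9, 0.1, -1.2]
finger_gap: 11.8
```

>>> carry_out --pt "0 -2 0 0 0 0 0" --pt "0 -1 0 0 0 0 0"

```text
time_s: 9.62
tcp_pos: [585.7, 4.9, 43.2]
eef_rot: [84.9, 89.6, -175.4]
contact_force: [-3.9, -1.0, 2.2]
finger_gap: 11.8
```

>>> carry_out --pt "0 -2 0 0 0 0 0" --pt "0 -1 0 0 0 0 0"

```text
time_s: 9.88
tcp_pos: [586.6, 5.0, 43.5]
eef_rot: [86.0, 89.4, -174.3]
contact_force: [-4.4, -1.4, 3.2]
finger_gap: 11.7
```

The spring has been met at about x=585, with 4 N. The arm is compliant, so I use larger commanded steps.

>>> carry_out --pt "0 -3 0 0 0 0 0" --pt "0 -3 0 0 0 0 0"

```text
time_s: 10.12
tcp_pos: [588.2, 5.3, 43.9]
eef_rot: [86.7, 88.8, -173.6]
contact_force: [-10.5, -1.9, 9.1]
finger_gap: 11.9
```

>>> carry_out --pt "0 -4 0 0 0 0 0" --pt "0 -4 0 0 0 0 0"

```text
time_s: 10.38
tcp_pos: [589.8, 5.5, 44.7]
eef_rot: [87.2, 88.0, -173.1]
contact_force: [-12.5, -1.7, 10.3]
finger_gap: 11.6
```

```bash
python3 - <<'E'
from h import *
s=read_state();R=Ro.from_euler('xyz',s['eef_rot'],degrees=True).as_matrix()
print(s['tcp_pos'],s['finger_gap'],s['contact_force'],s['torque'],R.round(3))
E
```

```text
[589.75770237   5.50697692  44.73275757] 11.617877701368394 [-12.45437028  -1.7425387   10.34879169] [-0.46313359  1.60346163 -0.14941845] [[-0.035 -0.985 -0.169]
 [-0.004 -0.169  0.986]
 [-0.999  0.035  0.002]]
```

The reaction has pitched the tool about 2° nose-down and lifted it 1.6 mm. I level it and lower it while keeping the push.

>>> carry_out --pt "0 -2.5 0 0 0 -2 0" --pt "0.5 -2.5 0 0 0 -2 0"

```text
time_s: 10.62
tcp_pos: [588.9, 5.5, 42.5]
eef_rot: [-82.9, 88.8, 16.8]
contact_force: [-8.2, -1.2, 10.6]
finger_gap: 11.8
```

>>> carry_out --pt "1 -2.5 0 0 0 -2 0" --pt "1 -2.5 0 0 0 -1.5 0"

```text
time_s: 10.88
tcp_pos: [589.3, 5.6, 42.2]
eef_rot: [-87.6, 85.7, 12.2]
contact_force: [-8.9, -1.0, 12.7]
finger_gap: 11.9
```

```bash
python3 - <<'E'
from h import *
s=read_state();R=Ro.from_euler('xyz',s['eef_rot'],degrees=True).as_matrix()
print(s['tcp_pos'],s['finger_gap'],s['contact_force'],s['torque'],R.round(3))
E
```

```text
[589.26167019   5.55055363  42.19692236] 11.881168156136523 [-8.94673687 -1.02764357 12.66555306] [-0.65927475  2.13009854 -0.13833818] [[ 0.073 -0.983 -0.169]
 [ 0.016 -0.169  0.986]
 [-0.997 -0.074  0.003]]
```

>>> carry_out --pt "-0.5 -2 0 0 0 2.5 0" --pt "-0.3 -2 0 0 0 1.5 0"

```text
time_s: 11.12
tcp_pos: [590.5, 5.8, 45.7]
eef_rot: [6.8, 89.8, 106.5]
contact_force: [-7.7, -1.4, 9.3]
finger_gap: 11.7
```

```bash
python3 - <<'E'
from h import *
s=read_state();R=Ro.from_euler('xyz',s['eef_rot'],degrees=True).as_matrix()
print(s['tcp_pos'],s['finger_gap'],s['contact_force'],s['torque'],R.round(3))
sc=grab_frame('scene')[:,:,::-1];cv2.imwrite('pics/s5.png',sc)
cv2.imwrite('pics/c8.png',cv2.convertScaleAbs(cv2.resize(sc[205:265,225:305],(800,600),interpolation=cv2.INTER_CUBIC),alpha=2.6))
E
```

```text
[590.45429849   5.77455683  45.68679256] 11.706997951170871 [-7.65323245 -1.39282175  9.34611326] [-0.11732426  0.84385774 -0.04337686] [[-0.001 -0.986 -0.169]
 [ 0.003 -0.169  0.986]
 [-1.     0.     0.003]]
```

View pics/c8.png

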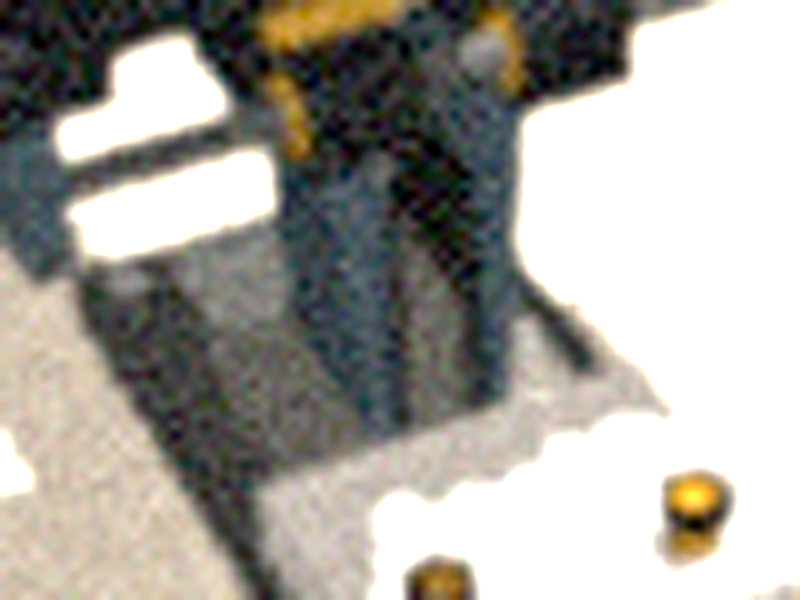

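The shoulders are nearly at the lip edge: the body's front-left corner is at crop (245,485). The TCP is 2.7 mm high and the moment points to the nose bearing on the deck. I pitch the nose up about 2° and keep pushing.

>>> carry_out --pt "0 -3 0 0 0 -1.5 0" --pt "0 -3 0 0 0 -1.2 0"

```text
time_s: 11.42
tcp_pos: [590.4, 5.8, 44.0]
eef_rot: [-82.4, 88.2, 17.4]
contact_force: [-9.5, -3.3, 2.6]
finger_gap: 11.9
```

```bash
cat > st.py <<'E'
from h import *
s=read_state();R=Ro.from_euler('xyz',s['eef_rot'],degrees=True).as_matrix()
F=R.T@s['contact_force'];T=R.T@s['torque'];print(s['tcp_pos'].round(2),'F tool',F.round(1),'T tool',T.round(2),'pitch noseup',np.degrees(-R[2,1]).round(2),'roll',np.degrees(R[2,2]).round(2),'yaw',np.degrees(np.arctan2(-R[1,1],-R[0,1])).round(2),'x_est',(s['tcp_pos'][:2]@[.986,.169]).round(2))
E
python3 st.py
```

```text
[590.39   5.81  44.  ] F tool [-3.   9.8 -1.6] T tool [0.21 0.34 1.61] pitch noseup 1.8 roll 0.24 yaw 9.75 x_est 583.11
```

>>> carry_out --pt "0 -4 0 0 0 -0.6 0" --pt "0 -4 0 0 0 -0.6 0"

```text
time_s: 11.68
tcp_pos: [590.3, 5.8, 43.6]
eef_rot: [-81.6, 88.0, 18.2]
contact_force: [-12.3, -3.9, 8.9]
finger_gap: 12.2
```

```bash
python3 st.py
```

```text
[590.27   5.78  43.63] F tool [-9.3 12.4 -1.7] T tool [0.21 0.35 1.87] pitch noseup 2.01 roll 0.3 yaw 9.76 x_est 582.99
```

>>> carry_out --pt "0 -6 0 0 0 -0.4 0" --pt "0 -6 0 0 0 -0.4 0"

```text
time_s: 11.92
tcp_pos: [592.8, 6.1, 44.0]
eef_rot: [-77.7, 88.3, 22.1]
contact_force: [-15.3, -4.6, 12.2]
finger_gap: 12.0
```

```bash
python3 st.py; python3 - <<'E'
from h import *
sc=grab_frame('scene')[:,:,::-1];cv2.imwrite('pics/s6.png',sc)
cv2.imwrite('pics/c9.png',cv2.convertScaleAbs(cv2.resize(sc[220:265,230:290],(800,600),interpolation=cv2.INTER_CUBIC),alpha=1.6))
E
```

```text
[592.76   6.14  44.01] F tool [-12.6  15.5  -1.9] T tool [0.18 0.39 2.28] pitch noseup 1.65 roll 0.36 yaw 9.76 x_est 585.5
```

View pics/c9.png

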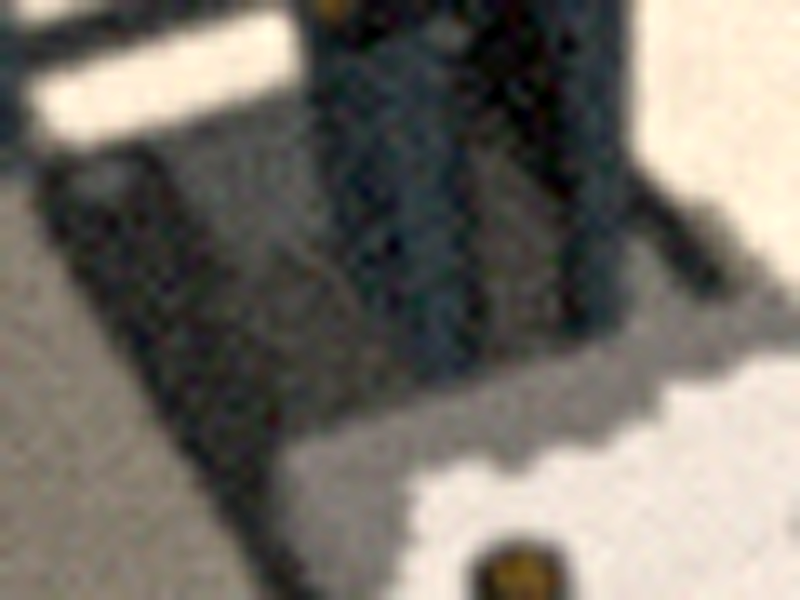

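The body's front edge now coincides with the lip's front edge across the crop. I can only use numbers from here, since this was picture 12. I relieve the downward load and push on to find the rigid stop.

>>> carry_out --pt "-1 -5 0 0 0 -0.4 0" --pt "-1 -5 0 0 0 -0.4 0"

```text
time_s: 12.22
tcp_pos: [593.1, 6.2, 44.5]
eef_rot: [-70.3, 88.7, 29.5]
contact_force: [-11.3, -3.7, 4.7]
finger_gap: 11.8
```

```bash
python3 st.py
```

```text
[593.13   6.18  44.51] F tool [-4.9 11.7 -1.7] T tool [0.21 0.43 1.94] pitch noseup 1.21 roll 0.43 yaw 9.77 x_est 585.87
```

>>> carry_out --pt "-0.5 -6 0 0 0 -0.6 0" --pt "0 -6 0 0 0 -0.6 0"

```text
time_s: 12.48
tcp_pos: [593.3, 6.2, 44.4]
eef_rot: [-60.4, 89.0, 39.4]
contact_force: [-17.1, -4.9, 14.0]
finger_gap: 11.7
```

```bash
python3 st.py
```

```text
[593.29   6.17  44.43] F tool [-14.3  17.5  -1.8] T tool [0.25 0.5  2.58] pitch noseup 0.91 roll 0.52 yaw 9.78 x_est 586.03
```

x stays at 585.9 to 586.0 while the push rises from 12 to 17.5 N, so the shoulders are at the stop. TCP height against pitch (about 0.9 mm/deg) says the carrier still sits about 1.5° nose-down, so I level it.

>>> carry_out --pt "0 -4 0 0 0 -2.2 0" --pt "0 -5 0 0 0 -2 0"

```text
time_s: 12.72
tcp_pos: [592.1, 6.0, 42.3]
eef_rot: [-81.1, 86.1, 18.7]
contact_force: [-13.1, -2.6, 11.6]
finger_gap: 12.0
```

```bash
python3 st.py
```

```text
[592.07   6.02  42.25] F tool [-12.5  12.5  -0.2] T tool [0.2  0.57 2.89] pitch noseup 3.86 roll 0.61 yaw 9.78 x_est 584.8
```

>>> carry_out --pt "0 -5 0 0 0 -1.5 0" --pt "0 -5 0 0 0 -1.5 0"

```text
time_s: 12.98
tcp_pos: [591.6, 6.0, 42.5]
eef_rot: [-83.2, 84.4, 16.7]
contact_force: [-13.2, -4.9, 15.1]
finger_gap: 11.8
```

```bash
python3 st.py
```

```text
[591.62   5.96  42.53] F tool [-16.4  12.3  -2.3] T tool [0.2  0.76 3.4 ] pitch noseup 5.59 roll 0.67 yaw 9.85 x_est 584.34
```

>>> carry_out --pt "-0.3 -5 0 0 0.4 0.6 0" --pt "-0.3 -6 0 0 0.2 0 0"

```text
time_s: 13.22
tcp_pos: [592.5, 6.5, 42.4]
eef_rot: [-87.2, 86.2, 12.6]
contact_force: [-16.3, -3.9, 9.3]
finger_gap: 11.6
```

```bash
python3 st.py
```

```text
[592.46   6.53  42.41] F tool [-10.4  16.   -1. ] T tool [0.27 0.38 2.45] pitch noseup 3.76 roll 0.18 yaw 9.84 x_est 585.27
```

>>> carry_out --pt "-0.5 -8 0 0 0 -1 0" --pt "-0.5 -8 0 0 0 -1 0"

```text
time_s: 13.48
tcp_pos: [592.6, 6.6, 42.4]
eef_rot: [-85.5, 86.2, 14.4]
contact_force: [-19.5, -6.2, 14.0]
finger_gap: 11.8
```

```bash
python3 st.py
```

```text
[592.57   6.56  42.37] F tool [-15.3  19.3  -2.7] T tool [0.37 0.84 3.27] pitch noseup 3.75 roll 0.3 yaw 9.87 x_est 585.38
```

Between 16 and 19 N at the same pitch it moves only 0.1 mm: a rigid stop. The remaining yaw moment agrees with the station's slightly smaller yaw, so I ease that and finish with a steady push.

>>> carry_out --pt "-0.3 -6 -0.5 0.5 0.2 -0.6 0" --pt "-0.3 -7 -0.3 0.3 0.1 -0.7 0"

```text
time_s: 13.72
tcp_pos: [592.7, 7.0, 42.4]
eef_rot: [-86.0, 86.5, 13.1]
contact_force: [-17.8, -3.4, 12.7]
finger_gap: 11.9
```

```bash
python3 st.py; python3 - <<'E'
from h import *
s0=read_state()['time_s']
for n in range(20): grab_frame('scene')
print(read_state()['time_s']-s0)
E
python3 st.py
```

```text
[592.65   7.03  42.4 ] F tool [-13.7  17.3  -0.4] T tool [-0.14  0.23  2.89] pitch noseup 3.48 roll 0.24 yaw 9.12 x_est 585.54
1.0
[592.65   7.01  42.42] F tool [-13.1  17.   -1.2] T tool [-0.12  0.13  2.67] pitch noseup 3.48 roll 0.24 yaw 9.14 x_est 585.54
```

The hold stayed steady for a full second: 17 N push, no drift, little yaw moment. I hand in.

```bash
python3 -c "
from station import *
print(close_job())"
```

```text
the job is handed in; nothing more can be done
None
```

I picked up the grey carrier with the coin cell, slid its tongue under the station lip against the spring contact, and handed in with it still gripped and pressed home. The empty carrier, the bottle, the jar and the yellow look-alike were not touched. The clock read about 15 s at hand-in.

**Last checks:**
- **Stop:** the shoulders appear to be at the posts. Raising the push from 16 to 19 N moved the tool only 0.1 mm. Travel since first touching the spring was about 7.7 mm, against a nominal 7 mm.
- **Hold:** over the last 1 s the push stayed at 17 N with no drift. The finger gap was about 12 mm, the rib's thickness.

**What was off or unverified:**
- **Pitch:** during the push the carrier turned in the grip, so the tool ends about 3.5° nose-up. I judge the carrier itself to be flat on the deck, because the tool is at about the height it had when the carrier lay flat.
- **Down load:** the carrier is also being pressed onto the deck with about 13 N.
- **Camera:** I had used all 12 picture views, so the final seating was checked by force and position only. The last picture showed the body's front edge level with the lip edge, but from that angle the lip hides the last few millimetres.
- **Station position:** the top and scene cameras put the station about 4 mm apart along its axis. The early wrist-camera estimate of its near edge was about 7 mm off, and I ignored it.

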